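# Put the spice jar back on its sloped rest

## Robot

A 6-joint arm with a two-finger parallel gripper is mounted at the origin on the work surface. World frame = base frame: x ahead of the robot, y to its left, z up, the work surface at z = 0. Lengths are in m, angles in degrees, forces in N, time in s.
With the tool pointing down it reaches from about 0.375 to 0.9 m from the base axis. Payload 3.1 kg.
Tool frame: the origin (TCP) lies on the centre line of the jaws, within the pads' length; the fingertips stand 19 mm ahead of it and the grasp point (between the pads) is the TCP (tips_ahead is the distance from the TCP to the fingertips, in m); z points along the fingers, y is the line along which they close (so a half turn about z gives the same grasp; the last joint's range is limited). The gripper opens to 87 mm and grips with 3 to 60 N. Pads are 19 mm wide; open, the fingers measure 117 mm over their backs; the gripper's body (75 mm by 190 mm) begins 51 mm behind the grasp point.
Start: joints at [-82.993, 30.224, 82.088, -0, 67.689, -10.227], TCP at [0.185, -0.597, 0.242] pointing down, gripper open.
Joint ranges: [-176.69, 176.69], [-43.24, 126.21], [12.49, 139.97], [-82, 262], [0, 151.66], [-163.58, 163.58]. Speed limits (degrees/s): [159.86, 159.86, 180, 180, 180, 180].

## Interface

Orientations are given as a 3x3 rotation matrix whose columns are the frame's x, y, z axes.
In Python, from rig import read_state, capture, hand_in, trace, landmark_of, tips_ahead gives the robot as it stands.
- The arm moves only by the shell command python3 -m jog 'ROWS'. ROWS is JSON, a list of rows, each an object of numbers: "tx", "ty", "tz": the shift along the tool's x, y, z in cm; "roll": the turn about the tool's z in rad; "jaw": the opening, from 0 (shut) to 1 (fully open). A call has 1 to 8 rows; each row shifts and turns the commanded pose from where the row before left it, along the tool's axes as they then stand; what a row does not reach is not made up. A row lasts 1/10 s, in which the tool goes at most 50 mm and 8.59 degrees, less where a joint would pass 70% of its speed; a pose out of reach is approached as far as the arm can. A call with a gripper value outside its range is refused whole. The fingers move at their own pace and stop on an object; the grip force is fixed at half the most. Time passes only in rows, so rows that do not move let the fingers close. It gives the time, the measured TCP pose, the force, the opening and the grip force at its end, in the units of the state.
- read_state(): the state, without advancing time (a new reading comes with each control period).
- capture(name): name is "scene" or "top" or "wrist"; returns a dict with "img" (420x560x3 uint8, red, green, blue), "vertical_fov" (degrees; the focal length in pixels is half the picture's height over the tangent of half this angle, whatever the lens; pixels are square), "cx", "cy" (the principal point, pixels), "cam_to_world" (4x4, takes a point from camera to world coordinates); the wrist camera has in their place "tool_from_camera" (4x4, takes a point from camera to tool coordinates, whose origin is the TCP and whose axes are the flange's). Camera axes: x right, y up, looking along -z (the intrinsics and any distortion apply to the point x, -y, -z); pixel columns grow to the right and rows downward; lengths in m; the calibration is good to about 2 mm. A picture is of the moment at which its call begins: read the wrist's pose just before it. There is no depth.
- hand_in(): hands the job in; it is judged then, once.
Trained networks look in the newest picture that a camera, given by its name, has taken for a name from the list of things; names that differ only in an ending like _2 or _b are one class to them, and where a whole thing is asked for, a point or a joint stands for the part that bears it (a point fixed in the world has none). Each returns a list of dicts, best first, with "p" (0 to 1); they miss things now and then, are a little off and sometimes report something else, mostly with a low value. They report only what shows in the picture. A call takes as long as a camera call. They do not tell look-alikes from the thing itself.
- trace(camera, thing): "pixels" (420x560 bool, what is visible of it) and "bbox" ([left, top, width, height] in pixels, round what is visible of it).
- landmark_of(camera, thing): "point" ([row, column] in pixels: a listed point, or the origin of a listed thing).
The state is a dict: "time_s": time; "joint_positions": joint angles; "qvel": joint speeds; "tau": joint torques, N m; "position": TCP position; "tcp_rot": TCP orientation; "force": force on the tool from outside, world axes, zero at the start; "moment": the same for the moment, N m; "opening": opening from 0.0 (shut) to 1.0 (fully open); "grasp_force": force on a finger pad.
Only numpy, scipy, OpenCV 4.12 (cv2) and the standard library are available. Lean on these libraries where they do the work, as an engineer would, in place of code of your own. Each camera call takes 0.05 s, during which the arm holds its last target. There are 200 camera calls.

## Task

First swing the light bar a quarter turn or more out towards you so that it is off to the side of the spice insert, and leave it there. Then lay the loose spice jar down gently, without dropping it, in the one empty sloped channel of the insert: flat on the slope between the side ribs, foot down against the stop at the bottom and lid uphill. Leave the two stored jars, the pinch bowl and the measuring spoons where they are.

Things in the scene. Friction and masses are not known exactly. Their poses are not given: they have to be found in the camera images.
- jar: the loose spice jar lying on the drawer floor: clear glass body 46 x 46 mm square and 74 mm long, round steel lid 44 mm across and 22 mm long, 100 mm long overall, about 200 g. Origin: middle of its underside as it lies (half its length); x runs along the jar from foot to lid, z up out of the upper side (46 mm thick)
- jar_foot (a point): centre of the loose jar's foot face (x = -50 mm, z = 23 mm in the jar's frame)
- jar_lid (a point): centre of the loose jar's lid face (x = +50 mm, z = 23 mm in the jar's frame)
- insert: fixed white ash insert: three parallel channels side by side, 96 mm apart, sloping 30 degrees, rising away from the robot. Origin: underside, below the middle channel; x horizontal, uphill; y left along the row. Stands on the 6 mm drawer floor. Base 135 x 355 mm. At y = +180 mm an 18 mm black post, 142 mm high, carries the light bar
- open_slot: the empty channel (any of the three). Origin: where its bed meets the foot stop, mid-width, 28 mm above the insert's underside; x horizontal, uphill; y left; z vertical. Bed: rises 30 degrees along x, 110 mm long, 56 mm wide between ribs 12 mm high and 6 mm thick; foot stop 18 mm high (square to the bed). A neighbouring jar's side is 73 mm from this channel's middle
- slot_foot (a point): where the centre of the jar's foot face lies when the jar is seated (on the slope line, 23 mm above the bed, at the stop)
- slot_lid (a point): where the centre of the jar's lid face lies when the jar is seated (100 mm up the slope from slot_foot)
- light_bar (a joint): light bar angle in rad: 0 = over all three channels (pointing along the insert's -y from its post), growing as it swings towards the robot; 1.57 = pointing along the insert's -x; limit 2.4; stays where left. Black bar 290 mm long, 22 mm wide, underside 150 mm and top 164 mm above the table
- bar_knob (a point): middle of the light bar's aluminium knob, an upright cylinder 20 mm across and 40 mm tall standing on the bar, 150 mm from the pivot; this point is 24 mm above the bar's top, 16 mm under the knob's top
- bar_hinge (a point): point on the light bar's vertical pivot axis, at the height of bar_knob
- stored_jar_a: a jar like the loose one, stored in a channel. Origin: on its underside at the foot end; frame as open_slot's
- stored_jar_b: the other stored jar, likewise
- pinch_bowl: small grey ceramic bowl, 84 mm across, 36 mm high, on the drawer floor; origin: centre of its underside
- measuring_spoons: nested matte black aluminium measuring spoons, 135 mm long, 18 mm high, flat on the drawer floor; origin: underside
There are look-alikes about, which are no part of the job. What is shaped like the jar but red or turquoise is not meant.

How it is judged (in metres and radians):
On the way, in this order (a step that is already met when the one before it is completed fails the run):
1. the light bar is swung a quarter turn or so (at least 1.35 rad) (value of joint light_bar above 1.35 rad), for 0.2 s.
2. the loose jar lies in the empty channel (distance between jar_foot and slot_foot below 0.012 m and distance between jar_lid and slot_lid below 0.012 m), for 0.2 s.
At the end, for the whole second after the job is handed in: The light bar stands at 1.35 rad or more; the loose jar rests, still and released, on the insert in the empty channel, the centres of its foot and of its lid each within 12 mm of their seated places (lid uphill) (all of step 2 and value of joint light_bar above 1.35 rad and contact force between jar and insert above 0.3 N and linear speed of jar below 0.02 m/s); the robot touches nothing.
It fails at once if the loose jar is dropped (moves faster than 0.4 m/s while the fingers do not hold it) (linear speed of jar above 0.4 m/s and contact force between the fingers and jar below 0.2 N).
It fails at once if a stored jar is shifted by more than 12 mm (distance of any of stored_jar_a, stored_jar_b from where it was at the start of the episode above 0.012 m).
It fails at once if the pinch bowl or the spoons are shifted by more than 20 mm (distance of any of pinch_bowl, measuring_spoons from where it was at the start of the episode above 0.02 m).
It also fails if it takes over 53 s, if anything falls off the work surface, if the arm or the gripper's body presses on something with over 40 N, if the wrist force passes 120 N, or if a joint passes its speed limit or range.

## Working session

There is one attempt and no reset: what is moved stays moved. The work goes in short steps, Python scripts to look and compute and a shell command to move; the robot and the scene stay as the last step left them, time stands still between calls to the robot, and variables do not carry over. Pictures are saved under pics/ and viewed, at most 10 in all, crops included, and the job is handed in when it is done.

```bash
mkdir -p pics; ls; cat > h.py <<'E'
import numpy as np, cv2
from rig import *
def save(n,f):
    c=capture(n); cv2.imwrite('pics/'+f,c['img'][:,:,::-1]); return c
def fl(c): return 210/np.tan(np.radians(c['vertical_fov']/2))
def ray(c,row,col,M=None):
    M=c['cam_to_world'] if M is None else M
    M=np.array(M); f=fl(c)
    d=np.array([(col-c['cx'])/f,-(row-c['cy'])/f,-1.])
    return M[:3,3],M[:3,:3]@d
def atz(c,row,col,z,M=None):
    o,d=ray(c,row,col,M); return o+d*(z-o[2])/d[2]
def proj(c,p,M=None):
    M=np.array(c['cam_to_world'] if M is None else M); q=M[:3,:3].T@(np.array(p)-M[:3,3]); f=fl(c)
    return c['cy']-f*q[1]/-q[2], c['cx']+f*q[0]/-q[2]
def tri(rs):
    A=np.zeros((3,3));b=np.zeros(3)
    for o,d in rs:
        d=d/np.linalg.norm(d);P=np.eye(3)-np.outer(d,d);A+=P;b+=P@o
    x=np.linalg.solve(A,b)
    return x,[np.linalg.norm((np.eye(3)-np.outer(d,d)/(d@d))@(x-o)) for o,d in rs]
E
python3 - <<'E'
from h import *
np.set_printoptions(precision=4,suppress=True)
a=save('scene','s0.png');b=save('top','t0.png')
cv2.imwrite('pics/both.png',cv2.resize(np.hstack([a['img'],b['img']])[:,:,::-1],None,fx=.7,fy=.7))
for n,c in(('scene',a),('top',b)):
    print(n,{k:v for k,v in c.items() if k!='img'})
    for t in ['jar','jar_foot','jar_lid','insert','open_slot','slot_foot','slot_lid','bar_knob','bar_hinge','stored_jar_a','pinch_bowl','measuring_spoons']:
        print(t,[(np.round(r['point'],1).tolist(),round(r['p'],2)) for r in landmark_of(n,t)][:5])
    print([(r['bbox'],round(r['p'],2)) for r in trace(n,'jar')])
print(tips_ahead, read_state())
E
```

```text
pics
scene {'vertical_fov': 48.679650662642814, 'cx': 274.18221196935986, 'cy': 209.35944846262475, 'cam_to_world': array([[ 0.604 , -0.5698,  0.5573,  1.268 ],
       [ 0.7969,  0.4222, -0.432 , -0.8147],
       [ 0.0109,  0.7051,  0.709 ,  1.2367],
       [ 0.    ,  0.    ,  0.    ,  1.    ]])}
jar [([241.4, 269.0], 0.97), ([230.3, 193.7], 0.83), ([346.5, 197.1], 0.64), ([239.8, 253.2], 0.23)]
jar_foot [([220.1, 205.5], 0.94), ([329.8, 194.7], 0.83), ([241.1, 249.4], 0.76)]
jar_lid [([238.3, 279.4], 0.83), ([230.0, 180.8], 0.78), ([361.3, 201.7], 0.68)]
insert [([263.4, 339.6], 0.95)]
open_slot [([237.7, 348.3], 0.74)]
slot_foot [([230.7, 345.7], 0.6)]
slot_lid [([238.7, 364.7], 0.52)]
bar_knob [([222.0, 349.4], 0.65)]
bar_hinge [([197.8, 381.2], 0.8), ([195.6, 355.0], 0.49), ([265.7, 339.8], 0.28)]
stored_jar_a [([249.0, 326.1], 0.86), ([265.0, 310.1], 0.57)]
pinch_bowl []
measuring_spoons [([194.0, 355.3], 0.73)]
[([186.0, 324.9, 22.9, 39.5], 0.83), ([180.0, 212.3, 32.2, 24.8], 0.7)]
top {'vertical_fov': 45.803159336066145, 'cx': 283.42732430437394, 'cy': 210.52308171016907, 'cam
[... 669 characters left out ...]
8, 233.3], 0.61)]
measuring_spoons [([213.6, 172.7], 0.79)]
[([392.6, 150.0, 23.3, 29.9], 0.84), ([277.8, 204.9, 29.6, 30.6], 0.58)]
0.019 {'time_s': 1.4, 'joint_positions': array([-82.9909,  30.2213,  82.0886,   0.0005,  67.69  , -10.2284]), 'qvel': array([ 0.0413,  0.1012, -0.0167, -0.0495,  0.0017, -0.0297]), 'tau': array([ -0.0005, -44.0013, -17.6976,   0.0633,   0.0506,  -0.    ]), 'position': array([ 0.1852, -0.5969,  0.2416]), 'tcp_rot': array([[ 0.9551,  0.2963,  0.    ],
       [ 0.2963, -0.9551, -0.    ],
       [ 0.    ,  0.    , -1.    ]]), 'force': array([ 0.3222,  0.3395, -0.8589]), 'moment': array([ 0.0118, -0.0363,  0.0227]), 'grasp_force': 0.0, 'opening': 1.0018687330659737}
```

View pics/s0.png

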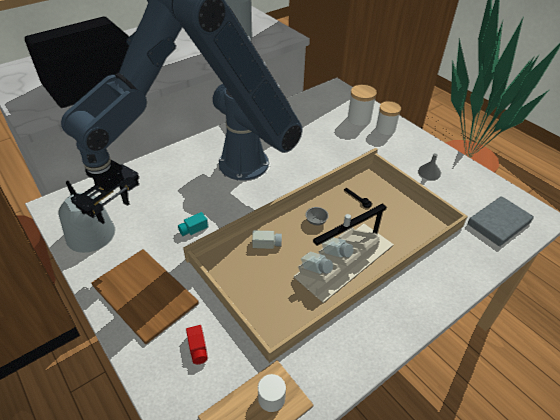

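View pics/t0.png

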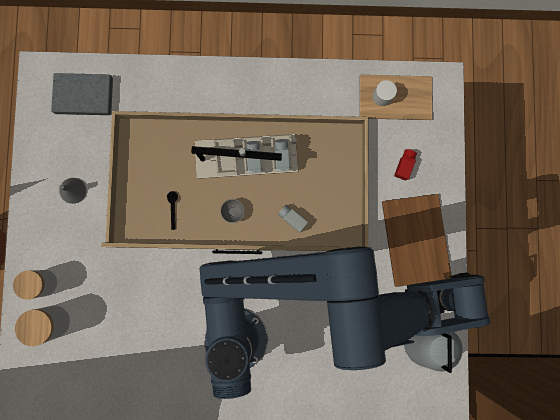

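The loose clear jar is at scene (241,267) / top (217,294). Look-alikes are the turquoise jar at scene (223,193), the red one at scene (345,197) / top (165,405), and the two stored jars at top (155,254) and (155,283). The open channel looks like the hinge-side one, at top (157,222). Next I'll compute positions.

```bash
python3 - <<'E'
from h import *
np.set_printoptions(precision=4,suppress=True)
a=save('scene','s1.png');b=save('top','t1.png')
P={'jar_foot':((241.1,249.4),(226.9,300.5)),'jar_lid':((238.3,279.4),(206.2,281.4)),'knob':((222,349.4),(149.6,242.1)),'hinge':((197.8,381.2),(146.2,193.2)),
'slotfoot':((230.7,345.7),(172.6,225.4)),'slotlid':((238.7,364.7),(141.2,223.3)),'openslot':((237.7,348.3),(169.4,221.9)),'stA':((249,326.1),(164.2,254.1)),'stB':((265,310.1),(164.4,283.2)),'insert':((263.4,339.6),(155.2,253.1)),'spoon':((194,355.3),(213.6,172.7))}
for k,(s,t) in P.items():
    x,e=tri([ray(a,*s),ray(b,*t)]); print(k,x,np.round(e,4))
print('jar at z',atz(b,226.9,300.5,.029),atz(b,206.2,281.4,.029),'knob',atz(b,149.6,242.1,.188),'hinge',atz(b,146.2,193.2,.188),'bowl',atz(b,209.8,233.3,.006))
B=b['img'][120:260,150:350][:,:,::-1];A=a['img'][160:310,220:420][:,:,::-1]
cv2.imwrite('pics/c1.png',np.hstack([cv2.resize(B,(400,280),interpolation=2),cv2.resize(A,(373,280),interpolation=2)]))
E
```

```text
jar_foot [ 0.38   -0.2241  0.0087] [0.0075 0.0075]
jar_lid [ 0.4504 -0.1522  0.0388] [0.0032 0.0032]
knob [ 0.6188 -0.0164  0.1775] [0.0036 0.0036]
hinge [0.6177 0.1308 0.1988] [0.002 0.002]
slotfoot [0.5635 0.045  0.0478] [0.0008 0.0008]
slotlid [0.6572 0.0449 0.093 ] [0.0067 0.0067]
openslot [0.5767 0.0569 0.0158] [0.004 0.004]
stA [ 0.5896 -0.0586  0.0493] [0.0069 0.0069]
stB [ 0.5993 -0.1501  0.0421] [0.0038 0.0038]
insert [ 0.6351 -0.0456  0.0076] [0.002 0.002]
spoon [0.424  0.2287 0.0133] [0.004 0.004]
jar at z [ 0.383  -0.2168  0.029 ] [ 0.4532 -0.1498  0.029 ] knob [ 0.6142 -0.0199  0.188 ] hinge [0.6215 0.1341 0.188 ] bowl [0.4395 0.0173 0.006 ]
```

View pics/c1.png

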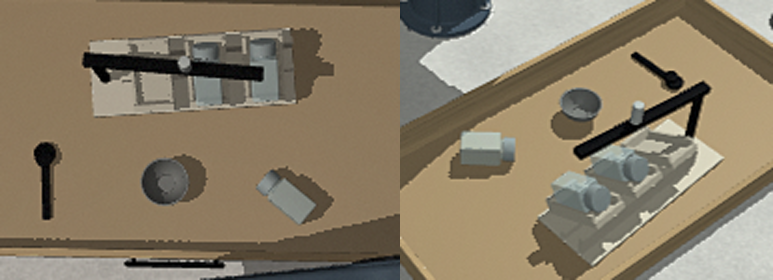

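The crop confirms the choice: the glass jar with its lid towards the insert. The channel nearest the post is empty. I'll move to a viewing point above the insert.

```bash
python3 -m jog '[{"tx":3.7,"ty":-3.2},{"tx":3.7,"ty":-3.2},{"tx":3.7,"ty":-3.2},{"tx":3.7,"ty":-3.2},{"tx":3.7,"ty":-3.2},{"tx":3.7,"ty":-3.2},{"tx":3.7,"ty":-3.2},{"tx":3.7,"ty":-3.2}]'; python3 -m jog '[{"tx":3.7,"ty":-3.2,"tz":-1},{"tx":3.7,"ty":-3.2,"tz":-1},{"tx":3.7,"ty":-3.2,"tz":-1},{"tx":3.7,"ty":-3.2,"tz":-1},{"tx":3.7,"ty":-3.2,"tz":-1},{"tz":-3,"roll":-0.14},{"roll":-0.14},{"roll":-0.14}]';python3 -m jog '[{"roll":-0.14},{"roll":-0.14},{"roll":-0.14},{"roll":-0.14},{"roll":-0.14},{"roll":-0.14},{"tz":0},{"tz":0}]'
python3 - <<'E'
from h import *
np.set_printoptions(precision=4,suppress=True)
s=read_state();c=save('wrist','w1.png');print(s['position'],s['tcp_rot'],s['joint_positions'],s['time_s']);print({k:v for k,v in c.items() if k!='img'})
T=np.eye(4);T[:3,:3]=s['tcp_rot'];T[:3,3]=s['position'];M=T@c['tool_from_camera']
for t,z in [('bar_knob',.188),('bar_hinge',.188),('stored_jar_a',.034),('slot_foot',.0539),('slot_lid',.1039),('open_slot',.034),('insert',.006),('pinch_bowl',.006)]:
    print(t,[(np.round(r['point'],1).tolist(),round(r['p'],2),atz(c,*r['point'],z,M)[:2]) for r in landmark_of('wrist',t)][:3])
E
```

```text
[ 0.1852 -0.5969  0.2415] [[ 0.9551  0.2963  0.    ]
 [ 0.2963 -0.9551  0.    ]
 [ 0.     -0.     -1.    ]] [-82.9929  30.2237  82.0896   0.001   67.6891 -10.2298] 1.5
{'vertical_fov': 67.13780369259136, 'cx': 281.1387737441287, 'cy': 211.42424190713575, 'tool_from_camera': array([[ 0.0002,  0.9554,  0.2955,  0.0815],
       [ 1.    , -0.0002, -0.0001,  0.0001],
       [-0.0001,  0.2955, -0.9554, -0.1425],
       [ 0.    ,  0.    ,  0.    ,  1.    ]])}
bar_knob []
bar_hinge []
stored_jar_a []
slot_foot []
slot_lid []
open_slot []
insert []
pinch_bowl []$[0]: bad value
$[0]: bad value
$[0]: bad value
```

View pics/w1.png

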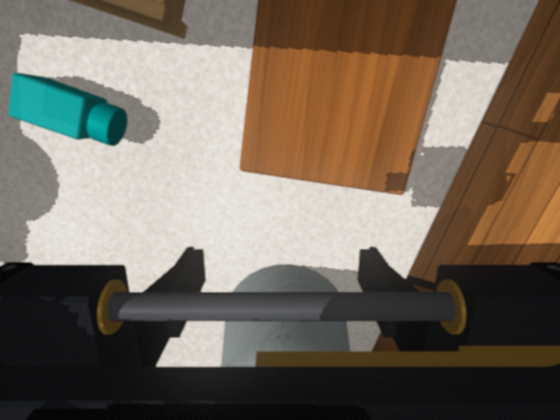

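The rows were refused, probably because every field is required. The picture shows the turquoise look-alike at (110,65) and the fingers at the bottom.

```bash
python3 -m jog '[{"tx":3.7,"ty":-3.2,"tz":0,"roll":0,"jaw":1},{"tx":3.7,"ty":-3.2,"tz":0,"roll":0,"jaw":1},{"tx":3.7,"ty":-3.2,"tz":0,"roll":0,"jaw":1},{"tx":3.7,"ty":-3.2,"tz":0,"roll":0,"jaw":1},{"tx":3.7,"ty":-3.2,"tz":0,"roll":0,"jaw":1},{"tx":3.7,"ty":-3.2,"tz":0,"roll":0,"jaw":1},{"tx":3.7,"ty":-3.2,"tz":0,"roll":0,"jaw":1},{"tx":3.7,"ty":-3.2,"tz":0,"roll":0,"jaw":1}]'; python3 -m jog '[{"tx":3.6,"ty":-3.2,"tz":-1,"roll":0,"jaw":1},{"tx":3.6,"ty":-3.2,"tz":-1,"roll":0,"jaw":1},{"tx":3.6,"ty":-3.2,"tz":-1,"roll":0,"jaw":1},{"tx":3.6,"ty":-3.2,"tz":-1,"roll":0,"jaw":1},{"tx":3.6,"ty":-3.2,"tz":-1,"roll":0,"jaw":1},{"tx":0,"ty":0,"tz":-3,"roll":-0.14,"jaw":1},{"tx":0,"ty":0,"tz":0,"roll":-0.14,"jaw":1},{"tx":0,"ty":0,"tz":0,"roll":-0.14,"jaw":1}]';python3 -m jog '[{"tx":0,"ty":0,"tz":0,"roll":-0.14,"jaw":1},{"tx":0,"ty":0,"tz":0,"roll":-0.14,"jaw":1},{"tx":0,"ty":0,"tz":0,"roll":-0.14,"jaw":1},{"tx":0,"ty":0,"tz":0,"roll":-0.14,"jaw":1},{"tx":0,"ty":0,"tz":0,"roll":-0.14,"jaw":1},{"tx":0,"ty":0,"tz":0,"roll":-0.14,"jaw":1},{"tx":0,"ty":0,"tz":0,"roll":0,"jaw":1}]'
cat > wl.py <<'E'
from h import *
np.set_printoptions(precision=4,suppress=True)
def look(f,L):
    s=read_state();c=save('wrist',f);print(s['position'],s['tcp_rot'][:,0],np.round(s['joint_positions'],1),s['time_s'],s['opening'])
    T=np.eye(4);T[:3,:3]=s['tcp_rot'];T[:3,3]=s['position'];M=T@c['tool_from_camera']
    for t,z in L:
        print(t,[(np.round(r['point'],1).tolist(),round(r['p'],2),atz(c,*r['point'],z,M)[:2]) for r in landmark_of('wrist',t)][:3])
    return c,M
E
python3 - <<'E'
from wl import *
look('w2.png',[('bar_knob',.188),('bar_hinge',.188),('stored_jar_a',.034),('slot_foot',.0539),('slot_lid',.1039),('open_slot',.034),('insert',.006),('pinch_bowl',.006)])
E
```

```text
time_s: 2.75
position: [0.3929, -0.2631, 0.2419]
tcp_rot: [[0.955, 0.296, 0.001], [0.296, -0.955, -0.001], [0.001, 0.001, -1.0]]
force: [1.2, -0.6, -0.4]
opening: 0.995
grasp_force: 0.0
time_s: 3.55
position: [0.5173, -0.0579, 0.3228]
tcp_rot: [[0.746, 0.666, 0.003], [0.666, -0.746, -0.001], [0.001, 0.002, -1.0]]
force: [-0.3, 0.1, 0.8]
opening: 1.001
grasp_force: 0.0
time_s: 4.25
position: [0.5165, -0.0585, 0.3216]
tcp_rot: [[0.01, 1.0, 0.0], [1.0, -0.01, -0.0], [-0.0, 0.0, -1.0]]
force: [-0.7, 0.8, 0.0]
opening: 1.0
grasp_force: 0.0
[ 0.5165 -0.0585  0.3216] [ 0.0102  0.9999 -0.    ] [-18.8  16.8  91.1   0.   72.1 -18.2] 4.25 1.0001266521683252
bar_knob [([160.6, 384.7], 0.62, array([ 0.6071, -0.0172])), ([95.1, 327.1], 0.15, array([0.5552, 0.0369]))]
bar_hinge [([234.3, 232.9], 0.38, array([ 0.4712, -0.0845]))]
stored_jar_a [([169.3, 333.7], 0.84, array([ 0.5885, -0.0507])), ([236.0, 336.4], 0.58, array([ 0.5963, -0.1486]))]
slot_foot [([96.0, 321.9], 0.83, array([0.5673, 0.0427]))]
slot_lid [([84.2, 407.4], 0.86, array([0.6515, 0.0512]))]
open_slot [([96.3, 330.5], 0.66, array([0.5808, 0.0432]))]
insert [([164.9, 360.9], 0.63, array([ 0.6324, -0.0495]))]
pinch_bowl [([112.0, 229.4], 0.63, array([0.446 , 0.0255]))]
```

View pics/w2.png

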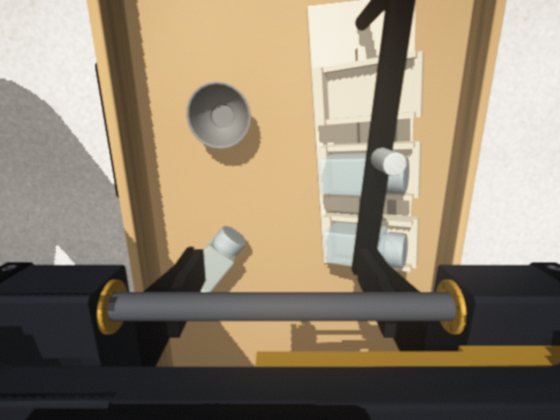

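The view shows the knob at (160,388), the bar running across the stored jars at (175,360) and (245,365), and the empty channel at (92,370). The bowl is at (115,220) and the loose jar at (255,220). The knob is at about (0.612,-0.018). I'll cage it next.

```bash
python3 -m jog '[{"tx":1.4,"ty":3.2,"tz":0,"roll":0.04,"jaw":1},{"tx":1.4,"ty":3.2,"tz":0,"roll":0,"jaw":1},{"tx":1.4,"ty":3.1,"tz":0,"roll":0,"jaw":1},{"tx":0,"ty":0,"tz":4.3,"roll":0,"jaw":1},{"tx":0,"ty":0,"tz":4.3,"roll":0,"jaw":1},{"tx":0,"ty":0,"tz":4.3,"roll":0,"jaw":1},{"tx":0,"ty":0,"tz":0,"roll":0,"jaw":0.4},{"tx":0,"ty":0,"tz":0,"roll":0,"jaw":0.4}]'
python3 - <<'E'
from wl import *
look('w3.png',[('bar_knob',.188)])
E
```

```text
time_s: 5.5
position: [0.6132, -0.0201, 0.1926]
tcp_rot: [[0.05, 0.999, -0.001], [0.999, -0.05, 0.0], [0.0, -0.001, -1.0]]
force: [0.4, -0.3, 0.9]
opening: 0.893
grasp_force: 0.0
[ 0.6132 -0.0201  0.1926] [0.0502 0.9987 0.0002] [-12.3  32.6  86.5   0.   60.9  -9.4] 5.5 0.8933064253912093
bar_knob [([273.7, 276.0], 0.63, array([ 0.6106, -0.0178]))]
```

View pics/w3.png

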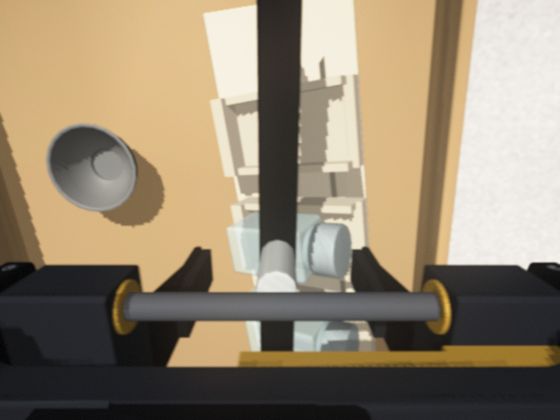

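The knob stands between the fingers at (275,278), with the bar aligned to the tool's x axis. I'll swing it along the arc of radius 15 cm.

```bash
python3 -m jog '[{"tx":0,"ty":0,"tz":0,"roll":0,"jaw":0.35},{"tx":0,"ty":0,"tz":0,"roll":0,"jaw":0.35},{"tx":0,"ty":0,"tz":0,"roll":0,"jaw":0.35},{"tx":0,"ty":0,"tz":0,"roll":0,"jaw":0.35},{"tx":0.15,"ty":-2.1,"tz":0,"roll":0.14,"jaw":0.35},{"tx":0.15,"ty":-2.1,"tz":0,"roll":0.14,"jaw":0.35},{"tx":0.15,"ty":-2.1,"tz":0,"roll":0.14,"jaw":0.35}]'; python3 -m jog '[{"tx":0.15,"ty":-2.1,"tz":0,"roll":0.14,"jaw":0.35},{"tx":0.15,"ty":-2.1,"tz":0,"roll":0.14,"jaw":0.35},{"tx":0.15,"ty":-2.1,"tz":0,"roll":0.14,"jaw":0.35},{"tx":0.15,"ty":-2.1,"tz":0,"roll":0.14,"jaw":0.35},{"tx":0,"ty":0,"tz":0,"roll":0,"jaw":0.35}]'
python3 - <<'E'
from wl import *
look('w4.png',[('bar_knob',.188)])
E
```

```text
time_s: 6.3
position: [0.5524, -0.0044, 0.1929]
tcp_rot: [[0.459, 0.889, 0.002], [0.889, -0.459, -0.001], [0.0, 0.002, -1.0]]
force: [0.5, 0.4, -0.8]
opening: 0.356
grasp_force: 0.4
time_s: 6.8
position: [0.4895, 0.0544, 0.1926]
tcp_rot: [[0.856, 0.517, -0.002], [0.517, -0.856, 0.001], [-0.002, -0.002, -1.0]]
force: [-0.0, -0.4, -0.4]
opening: 0.348
grasp_force: 0.0
[0.4895 0.0544 0.1926] [ 0.8561  0.5168 -0.0016] [ -6.7  24.3 103.7   0.   52.2  52.2] 6.8 0.34773784243461864
bar_knob [([275.0, 277.0], 0.67, array([0.4897, 0.0569]))]
```

```bash
python3 -m jog '[{"tx":0.15,"ty":-2.1,"tz":0,"roll":0.14,"jaw":0.35},{"tx":0.15,"ty":-2.1,"tz":0,"roll":0.14,"jaw":0.35},{"tx":0.15,"ty":-2.1,"tz":0,"roll":0.14,"jaw":0.35},{"tx":0.15,"ty":-2.1,"tz":0,"roll":0.14,"jaw":0.35},{"tx":0.15,"ty":-2.1,"tz":0,"roll":0.14,"jaw":0.35},{"tx":0.15,"ty":-2.1,"tz":0,"roll":0.14,"jaw":0.35},{"tx":0.15,"ty":-2.1,"tz":0,"roll":0.14,"jaw":0.35},{"tx":0,"ty":0,"tz":0,"roll":0,"jaw":0.35}]'
python3 - <<'E'
from wl import *
look('w5.png',[('bar_knob',.188),('bar_hinge',.188),('slot_foot',.0539),('slot_lid',.1039),('stored_jar_a',.034)])
E
```

```text
time_s: 7.7
position: [0.4871, 0.1955, 0.1927]
tcp_rot: [[0.907, -0.422, 0.003], [-0.422, -0.907, 0.001], [0.003, -0.002, -1.0]]
force: [0.3, -0.3, 0.5]
opening: 0.352
grasp_force: 0.0
[0.4871 0.1955 0.1927] [ 0.9067 -0.4217  0.0026] [  9.7  26.4  99.5   0.   54.  124.6] 7.7 0.3516065925456689
bar_knob [([280.9, 273.5], 0.6, array([0.4869, 0.1998]))]
bar_hinge [([34.8, 394.7], 0.28, array([0.5694, 0.105 ]))]
slot_foot []
slot_lid [([165.2, 453.3], 0.59, array([0.4754, 0.0621]))]
stored_jar_a [([165.6, 456.5], 0.18, array([0.4481, 0.0296]))]
```

The bar is now at about 2.1 rad. I'll lift off and go to a view of the channel.

```bash
python3 -m jog '[{"tx":0,"ty":0,"tz":0,"roll":0,"jaw":0.6},{"tx":0,"ty":0,"tz":-4.4,"roll":0,"jaw":0.6},{"tx":0,"ty":0,"tz":-4.4,"roll":0,"jaw":0.6},{"tx":2.1,"ty":3.8,"tz":-2,"roll":0,"jaw":1},{"tx":2.1,"ty":3.8,"tz":-2,"roll":0,"jaw":1},{"tx":2.1,"ty":3.8,"tz":0,"roll":0,"jaw":1},{"tx":2.1,"ty":3.8,"tz":0,"roll":0,"jaw":1},{"tx":2.0,"ty":3.8,"tz":0,"roll":0,"jaw":1}]';  python3 -m jog '[{"tx":0,"ty":0,"tz":0,"roll":-0.149,"jaw":1},{"tx":0,"ty":0,"tz":0,"roll":-0.149,"jaw":1},{"tx":0,"ty":0,"tz":0,"roll":-0.149,"jaw":1},{"tx":0,"ty":0,"tz":0,"roll":-0.149,"jaw":1},{"tx":0,"ty":0,"tz":0,"roll":-0.149,"jaw":1},{"tx":0,"ty":0,"tz":0,"roll":-0.149,"jaw":1},{"tx":0,"ty":0,"tz":0,"roll":-0.149,"jaw":1},{"tx":0,"ty":0,"tz":0,"roll":-0.149,"jaw":1}]';python3 -m jog '[{"tx":0,"ty":0,"tz":0,"roll":0,"jaw":1}]'
python3 - <<'E'
from wl import *
look('w6.png',[('bar_knob',.188),('bar_hinge',.188),('slot_foot',.0539),('slot_lid',.1039),('open_slot',.034),('stored_jar_a',.034),('insert',.006)])
E
```

```text
time_s: 8.8
position: [0.4975, -0.0237, 0.321]
tcp_rot: [[0.905, -0.425, 0.001], [-0.425, -0.905, -0.0], [0.001, 0.0, -1.0]]
force: [1.2, -0.8, -0.3]
opening: 0.952
grasp_force: 0.0
time_s: 9.6
position: [0.4974, -0.022, 0.3205]
tcp_rot: [[0.725, 0.688, -0.001], [0.688, -0.725, 0.0], [-0.0, -0.0, -1.0]]
force: [-0.2, 0.1, -0.2]
opening: 1.002
grasp_force: 0.0
time_s: 9.7
position: [0.4974, -0.022, 0.3205]
tcp_rot: [[0.73, 0.684, -0.001], [0.684, -0.73, 0.0], [-0.0, -0.0, -1.0]]
force: [-0.0, -0.5, 0.0]
opening: 1.001
grasp_force: 0.0
[ 0.4974 -0.022   0.3205] [ 0.7299  0.6836 -0.0004] [-15.4  15.   94.   -0.   71.1  31.5] 9.7 1.0009335605518292
bar_knob [([29.3, 65.1], 0.76, array([0.4881, 0.1978]))]
bar_hinge []
slot_foot [([103.1, 281.2], 0.86, array([0.5657, 0.0418]))]
slot_lid [([30.1, 335.7], 0.68, array([0.6531, 0.0484]))]
open_slot [([97.8, 286.4], 0.85, array([0.5754, 0.0418]))]
stored_jar_a [([143.8, 344.7], 0.67, array([ 0.5865, -0.0545])), ([188.5, 395.0], 0.61, array([ 0.5923, -0.1497]))]
insert [([109.6, 362.4], 0.79, array([ 0.6369, -0.0444]))]
```

View pics/w6.png

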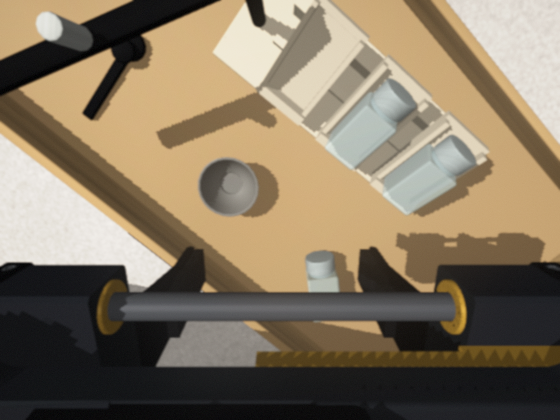

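The view shows the bar and knob at (60,30), clear of the insert. The spoons (125,60) and bowl (228,187) are undisturbed. The empty channel is at (310,80) and the loose jar is peeking out at (322,275). My estimate is slot foot (0.5665,0.042), insert yaw about 5°. Next I'll look at the jar.

```bash
python3 -m jog '[{"tx":-4.4,"ty":1.3,"tz":0.6,"roll":0,"jaw":1},{"tx":-4.4,"ty":1.3,"tz":0.6,"roll":0,"jaw":1},{"tx":-4.4,"ty":1.2,"tz":0.6,"roll":0,"jaw":1},{"tx":-4.4,"ty":1.2,"tz":0.6,"roll":0,"jaw":1},{"tx":-4.3,"ty":1.2,"tz":0.6,"roll":0,"jaw":1},{"tx":0,"ty":0,"tz":0,"roll":0,"jaw":1},{"tx":0,"ty":0,"tz":0,"roll":0,"jaw":1}]'
python3 - <<'E'
from wl import *
c,M=look('w7.png',[('jar',.006),('jar_foot',.029),('jar_lid',.029)])
for r in trace('wrist','jar')[:2]: print(r['bbox'],r['p'],cv2.minAreaRect(np.argwhere(r['pixels'])[:,::-1].astype(np.float32)))
E
```

```text
time_s: 10.8
position: [0.3802, -0.2174, 0.2905]
tcp_rot: [[0.732, 0.681, 0.0], [0.681, -0.732, 0.001], [0.001, -0.001, -1.0]]
force: [-0.8, 1.0, 0.3]
opening: 1.003
grasp_force: 0.0
[ 0.3802 -0.2174  0.2905] [0.7322 0.6811 0.0006] [-44.5  11.8 103.9   0.   64.3   2.6] 10.8 1.0029125318844179
jar [([138.9, 281.7], 0.97, array([ 0.417 , -0.1841])), ([314.2, 264.4], 0.73, array([ 0.2017, -0.3476]))]
jar_foot [([180.8, 289.3], 0.93, array([ 0.3861, -0.2264])), ([248.2, 547.6], 0.9, array([ 0.5609, -0.5536]))]
jar_lid [([100.1, 273.7], 0.7, array([ 0.4451, -0.1447])), ([342.5, 292.1], 0.57, array([ 0.206 , -0.4024]))]
[538.2, 222.9, 19.9, 39.6] 0.92 ((548.9999389648438, 241.5), (40.99999237060547, 19.999996185302734), 90.0)
[229.6, 320.5, 71.6, 32.5] 0.81 ((265.0, 335.4999694824219), (65.99998474121094, 28.999996185302734), 0.0)
```

View pics/w7.png

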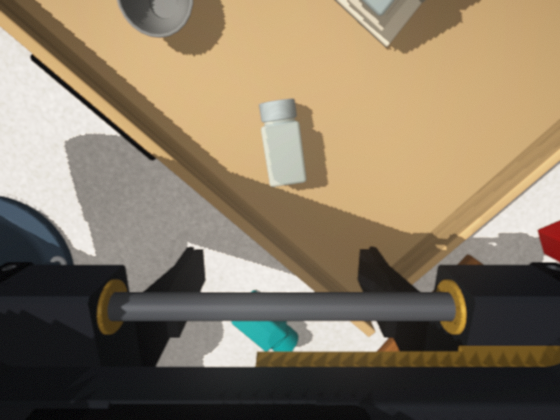

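The loose jar's foot is at (185,290), its lid at (100,277), and the area round it is free. The red jar (550,240) and the turquoise one (330,265) lie outside the drawer. The 190 mm wide gripper body could hit the post or the pivot end of the bar during placing, so I'll compute that clearance before grasping.

```bash
python3 - <<'E'
import numpy as np
from scipy.optimize import least_squares
K=np.array([[.612,-.018],[.4897,.0555],[.4875,.1975]])
h=least_squares(lambda c:np.r_[np.hypot(*(K-c).T)-.15,(c-[.6196,.132])*.3],[.62,.13]).x
print('hinge',h)
psi=np.radians(5.1);u=np.array([np.cos(psi),np.sin(psi)]);v=np.array([-u[1],u[0]])
f=np.array([.5665,.042]);print('hinge rel foot',(h-f)@u,(h-f)@v)
def rect(cx,cy,a,x0,x1,hw):
    g=np.array([[x,y] for x in np.linspace(x0,x1,80) for y in np.linspace(-hw,hw,40)])
    c,s=np.cos(a),np.sin(a);return g@np.array([[c,s],[-s,c]])+[cx,cy]
H=np.array([(h-f)@u,(h-f)@v])*1000
from scipy.spatial import cKDTree
for th in (2.1,2.3,2.4):
  bar=np.vstack([rect(*H,-np.pi/2-th,0,290,11),rect(*H,0,-9,9,9)])
  for s in (18,22,28):
    for r in (0,3,5):
      for dy in (0,-3):
        x=s*.866-15*.5
        d=cKDTree(rect(x,dy,np.radians(r),-37.5,37.5,95)).query(bar)[0].min()
        print(th,s,r,dy,round(d,1)) if d>2 else 0
E
```

```text
hinge [0.62065371 0.13082971]
hinge rel foot 0.061835773053739954 0.08366407900535762
```

Near the foot, the gripper body would hit the pivot end of the bar. Instead I'll grip high: a 9 mm bite near the lid end of the glass (16 mm lidwards of centre, TCP 56 mm above the jar's underside). Seated that way, the body passes about 2.5 mm above the bar. I'll move over the jar and measure again.

```bash
python3 -m jog '[{"tx":3.2,"ty":-0.1,"tz":3,"roll":0,"jaw":1},{"tx":3.1,"ty":-0.1,"tz":4,"roll":0,"jaw":1},{"tx":0,"ty":0,"tz":4,"roll":-0.1,"jaw":1},{"tx":0,"ty":0,"tz":2,"roll":-0.095,"jaw":1},{"tx":0,"ty":0,"tz":0,"roll":0,"jaw":1},{"tx":0,"ty":0,"tz":0,"roll":0,"jaw":1}]'
python3 - <<'E'
from wl import *
c,M=look('w8.png',[('jar',.006),('jar_foot',.029),('jar_lid',.029)])
for r in trace('wrist','jar')[:1]:
    m=r['pixels']; print(r['bbox'],r['p'])
    ctr,_=cv2.findContours(m.astype(np.uint8),0,2)[:2]; print(cv2.minAreaRect(max(ctr,key=len)))
E
```

```text
time_s: 11.65
position: [0.4255, -0.172, 0.1613]
tcp_rot: [[0.584, 0.812, 0.0], [0.812, -0.584, -0.0], [0.0, 0.0, -1.0]]
force: [-0.9, -0.7, -0.1]
opening: 0.998
grasp_force: 0.0
[ 0.4255 -0.172   0.1613] [0.5838 0.8119 0.0001] [-36.   25.2 110.    0.   44.8  -0.3] 11.65 0.9983870715865122
jar [([216.9, 284.7], 0.61, array([ 0.4189, -0.1874]))]
jar_foot [([278.1, 277.0], 0.97, array([ 0.3807, -0.2277]))]
jar_lid [([168.8, 284.1], 0.7, array([ 0.4484, -0.1449])), ([63.5, 437.0], 0.64, array([ 0.5959, -0.1474]))]
[256.6, 170.7, 52.7, 118.3] 0.57
((282.1318664550781, 226.80828857421875), (53.430213928222656, 115.89038848876953), 2.0454084873199463)
```

View pics/w8.png

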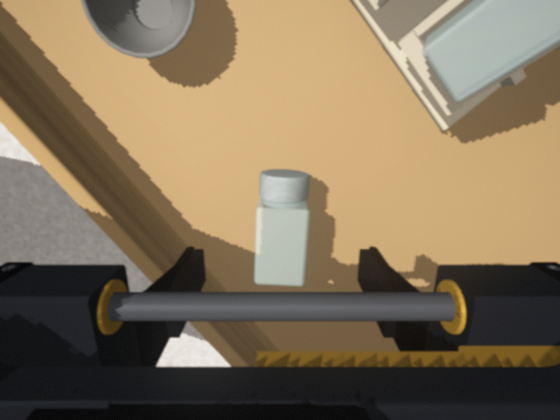

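The jar stands centred between the fingers: foot edge at row 285, shoulder at row 207, lid end at row 171, columns 256–308.

```bash
python3 - <<'E'
from wl import *
s=read_state();c=capture('wrist')
T=np.eye(4);T[:3,:3]=s['tcp_rot'];T[:3,3]=s['position'];M=T@c['tool_from_camera']
for n,r,k,z in(('foot',285,280,.052),('shoulder',207,282,.052),('lidend',171,284,.046)):
    p=atz(c,r,k,z,M);print(n,p,s['tcp_rot'].T@(p-s['position']))
E
```

```text
foot [ 0.3864 -0.2265  0.052 ] [-0.0662 -0.0009  0.1103]
shoulder [ 0.4306 -0.168   0.052 ] [0.007  0.0008 0.1103]
lidend [ 0.449  -0.1453  0.046 ] [0.0362 0.0024 0.1163]
```

TCP is already 65.5 mm from the foot, as intended. I'll descend and grip.

```bash
python3 -m jog '[{"tx":0,"ty":0,"tz":4,"roll":0.03,"jaw":1},{"tx":0,"ty":0.1,"tz":4,"roll":0,"jaw":1},{"tx":0,"ty":0,"tz":1.9,"roll":0,"jaw":1},{"tx":0,"ty":0,"tz":0,"roll":0,"jaw":0.7},{"tx":0,"ty":0,"tz":0,"roll":0,"jaw":0.4},{"tx":0,"ty":0,"tz":0,"roll":0,"jaw":0.4},{"tx":0,"ty":0,"tz":0,"roll":0,"jaw":0.4},{"tx":0,"ty":0,"tz":0,"roll":0,"jaw":0.4}]';python3 -m jog '[{"tx":0,"ty":0,"tz":0,"roll":0,"jaw":0.4},{"tx":0,"ty":0,"tz":0,"roll":0,"jaw":0.4},{"tx":0,"ty":0,"tz":0,"roll":0,"jaw":0.4},{"tx":0,"ty":0,"tz":0,"roll":0,"jaw":0.4}]'
```

```text
time_s: 12.75
position: [0.4262, -0.1734, 0.0631]
tcp_rot: [[0.607, 0.794, 0.002], [0.794, -0.607, -0.001], [0.0, 0.002, -1.0]]
force: [-0.3, -0.1, 0.2]
opening: 0.63
grasp_force: 0.0
time_s: 13.15
position: [0.4259, -0.1732, 0.0627]
tcp_rot: [[0.608, 0.794, 0.001], [0.794, -0.608, -0.001], [0.0, 0.001, -1.0]]
force: [-0.4, 0.3, 6.7]
opening: 0.521
grasp_force: 30.0
```

Gripped (45 mm opening, 30 N). Lifting.

```bash
python3 -m jog '[{"tx":0,"ty":0,"tz":-1,"roll":0,"jaw":0.4},{"tx":0,"ty":0,"tz":-2,"roll":0,"jaw":0.4},{"tx":0,"ty":0,"tz":-3,"roll":0,"jaw":0.4},{"tx":0,"ty":0,"tz":-3,"roll":0,"jaw":0.4},{"tx":0,"ty":0,"tz":-3,"roll":0,"jaw":0.4},{"tx":0,"ty":0,"tz":-3,"roll":0,"jaw":0.4},{"tx":0,"ty":0,"tz":-1.5,"roll":0,"jaw":0.4},{"tx":0,"ty":0,"tz":0,"roll":0,"jaw":0.4}]'
python3 - <<'E'
from wl import *
save('wrist','w9.png');s=read_state();print(s['position'],s['tcp_rot'],s['opening'],s['grasp_force'],s['moment'],s['force'])
r=np.array([.607+.012,.0458,s['position'][2]])
print(np.degrees(np.arctan2(s['tcp_rot'][1,0],s['tcp_rot'][0,0])))
E
```

```text
time_s: 13.95
position: [0.4265, -0.1735, 0.2293]
tcp_rot: [[0.607, 0.794, 0.004], [0.794, -0.607, -0.003], [0.0, 0.005, -1.0]]
force: [0.1, 1.0, -3.1]
opening: 0.522
grasp_force: 30.0
[ 0.4257 -0.173   0.2278] [[ 0.6076  0.7943  0.0016]
 [ 0.7943 -0.6076 -0.0011]
 [ 0.0001  0.0019 -1.    ]] 0.5277764626028381 29.970075488090515 [ 0.0117 -0.0563  0.0506] [ 0.1901  0.054  -2.8239]
52.58654002923261
```

View pics/w9.png

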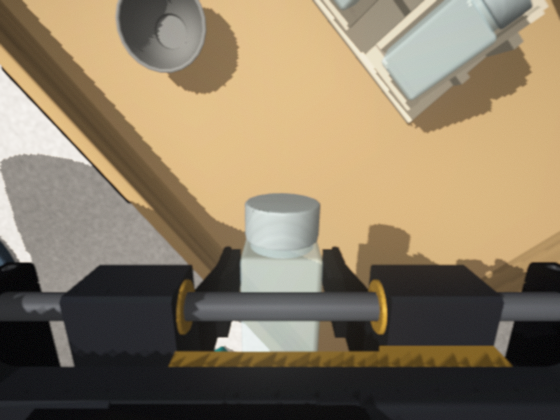

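The jar is held level, with its lid at (283,215) and the body between the pads. I'll carry it over the channel and turn it in line.

```bash
python3 -m jog '[{"tx":2,"ty":0.1,"tz":0,"roll":0,"jaw":0.4},{"tx":4,"ty":0.2,"tz":0,"roll":0,"jaw":0.4},{"tx":4,"ty":0.2,"tz":0,"roll":0,"jaw":0.4},{"tx":4,"ty":0.2,"tz":0,"roll":0,"jaw":0.4},{"tx":4,"ty":0.2,"tz":0,"roll":0,"jaw":0.4},{"tx":4,"ty":0.3,"tz":0,"roll":0,"jaw":0.4},{"tx":4,"ty":0.3,"tz":0,"roll":0,"jaw":0.4},{"tx":2.8,"ty":0.1,"tz":0,"roll":0,"jaw":0.4}]';python3 -m jog '[{"tx":0,"ty":0,"tz":0,"roll":0.1,"jaw":0.4},{"tx":0,"ty":0,"tz":0,"roll":0.14,"jaw":0.4},{"tx":0,"ty":0,"tz":0,"roll":0.14,"jaw":0.4},{"tx":0,"ty":0,"tz":0,"roll":0.14,"jaw":0.4},{"tx":0,"ty":0,"tz":0,"roll":0.14,"jaw":0.4},{"tx":0,"ty":0,"tz":0,"roll":0.1,"jaw":0.4},{"tx":0,"ty":0,"tz":0,"roll":0.07,"jaw":0.4},{"tx":0,"ty":0,"tz":0,"roll":0,"jaw":0.4}]'
python3 - <<'E'
from wl import *
c,M=look('w10.png',[('slot_lid',.1039),('slot_foot',.0539),('insert',.006),('jar_lid',.2),('jar_foot',.2)])
a=save('scene','s2.png');b=save('top','t2.png')
for t in ('slot_foot','slot_lid','bar_hinge','bar_knob','jar_foot','jar_lid'):
    for n in('scene','top'): print(n,t,[(np.round(r['point'],1).tolist(),round(r['p'],2)) for r in landmark_of(n,t)][:3])
A=a['img'][150:300,250:450][:,:,::-1]
cv2.imwrite('pics/c2.png',np.hstack([cv2.resize(A,(400,300),interpolation=2),cv2.resize(c['img'][:,:,::-1],(400,300))]))
E
```

```text
time_s: 14.8
position: [0.6137, 0.0482, 0.2246]
tcp_rot: [[0.607, 0.795, -0.003], [0.795, -0.607, 0.001], [-0.001, -0.003, -1.0]]
force: [1.4, -1.6, -2.6]
opening: 0.523
grasp_force: 30.0
time_s: 15.6
position: [0.612, 0.046, 0.2246]
tcp_rot: [[0.996, 0.088, -0.005], [0.088, -0.996, 0.0], [-0.005, -0.001, -1.0]]
force: [-0.2, 0.3, -2.5]
opening: 0.523
grasp_force: 30.0
[0.612  0.046  0.2246] [ 0.9961  0.0878 -0.0046] [-6.1 30.5 84.6 -0.  65.1 78.8] 15.6 0.5226964404895849
slot_lid [([164.8, 280.6], 0.94, array([0.652, 0.05 ]))]
slot_foot []
insert [([170.1, 362.8], 0.69, array([ 0.6386, -0.0457]))]
jar_lid [([202.6, 277.9], 0.97, array([0.6465, 0.0507]))]
jar_foot []
scene slot_foot [([228.4, 346.5], 0.6)]
top slot_foot [([172.0, 222.7], 0.56)]
scene slot_lid [([234.8, 367.7], 0.55)]
top slot_lid []
scene bar_hinge [([197.2, 380.2], 0.55)]
top bar_hinge []
scene bar_knob [([174.5, 366.2], 0.52)]
top bar_knob []
scene jar_foot [([327.9, 193.2], 0.97), ([197.7, 345.1], 0.77)]
top jar_foot [([285.1, 325.1], 0.77), ([179.0, 401.5], 0.76), ([174.4, 220.9], 0.58)]
scene jar_lid [([229.1, 179.4], 0.63), ([215.2, 364.6], 0.58), ([360.0, 199.2], 0.56)]
top jar_lid [([281.4, 350.5], 0.68), ([150.8, 406.6], 0.64)]
```

View pics/c2.png

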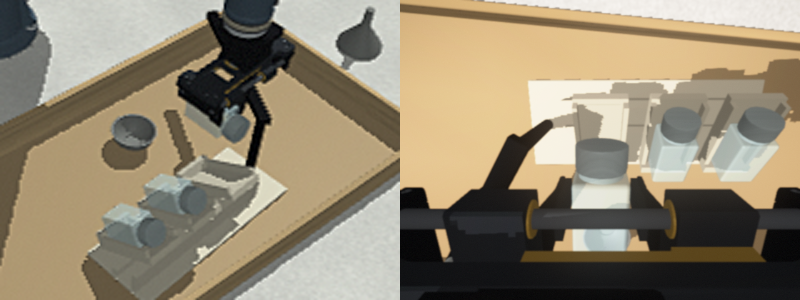

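In the crop, the jar is held above the empty channel with its lid uphill. In the wrist half, the lid at (602,160) lines up with the channel at (602,105), and the bar runs off to the left. Now I'll lower it, watching the force.

```bash
python3 -m jog '[{"tx":0.1,"ty":0,"tz":2,"roll":0,"jaw":0.4},{"tx":0,"ty":0,"tz":3,"roll":0,"jaw":0.4},{"tx":0,"ty":0,"tz":2,"roll":0,"jaw":0.4},{"tx":0,"ty":0,"tz":1,"roll":0,"jaw":0.4},{"tx":0,"ty":0,"tz":0,"roll":0,"jaw":0.4}]';python3 -m jog '[{"tx":0,"ty":0,"tz":0.5,"roll":0,"jaw":0.4},{"tx":0,"ty":0,"tz":0.5,"roll":0,"jaw":0.4},{"tx":0,"ty":0,"tz":0,"roll":0,"jaw":0.4}]';python3 -m jog '[{"tx":0,"ty":0,"tz":0.3,"roll":0,"jaw":0.4},{"tx":0,"ty":0,"tz":0.2,"roll":0,"jaw":0.4},{"tx":0,"ty":0,"tz":0,"roll":0,"jaw":0.4}]'
```

```text
time_s: 17.1
position: [0.6135, 0.0461, 0.1456]
tcp_rot: [[0.996, 0.088, -0.003], [0.088, -0.996, 0.0], [-0.003, -0.001, -1.0]]
force: [0.5, 0.4, -2.3]
opening: 0.522
grasp_force: 30.0
time_s: 17.4
position: [0.6144, 0.046, 0.1372]
tcp_rot: [[0.996, 0.088, 0.0], [0.088, -0.996, -0.0], [0.0, 0.0, -1.0]]
force: [0.2, -0.1, -2.4]
opening: 0.526
grasp_force: 30.0
time_s: 17.7
position: [0.6142, 0.046, 0.1319]
tcp_rot: [[0.996, 0.088, -0.0], [0.088, -0.996, 0.0], [-0.0, -0.0, -1.0]]
force: [0.7, 0.5, -2.6]
opening: 0.526
grasp_force: 30.0
```

```bash
python3 -m jog '[{"tx":0,"ty":0,"tz":0.2,"roll":0,"jaw":0.4},{"tx":0,"ty":0,"tz":0.2,"roll":0,"jaw":0.4},{"tx":0,"ty":0,"tz":0,"roll":0,"jaw":0.4}]';python3 -m jog '[{"tx":0,"ty":0,"tz":0.2,"roll":0,"jaw":0.4},{"tx":0,"ty":0,"tz":0.1,"roll":0,"jaw":0.4},{"tx":0,"ty":0,"tz":0,"roll":0,"jaw":0.4}]'
```

```text
time_s: 18.0
position: [0.6141, 0.0459, 0.1287]
tcp_rot: [[0.996, 0.088, -0.0], [0.088, -0.996, -0.0], [-0.0, 0.0, -1.0]]
force: [-2.8, -0.0, 4.4]
opening: 0.524
grasp_force: 30.0
time_s: 18.3
position: [0.6122, 0.0457, 0.126]
tcp_rot: [[0.996, 0.088, -0.004], [0.088, -0.996, -0.001], [-0.005, 0.0, -1.0]]
force: [-6.5, -1.8, 8.0]
opening: 0.523
grasp_force: 30.0
```

Contact at the expected height, and the jar is tilting under about 10 N. Continuing.

```bash
python3 -m jog '[{"tx":0.1,"ty":0,"tz":0.2,"roll":0,"jaw":0.4},{"tx":0.1,"ty":0,"tz":0.1,"roll":0,"jaw":0.4},{"tx":0,"ty":0,"tz":0,"roll":0,"jaw":0.4}]';python3 -m jog '[{"tx":0,"ty":0,"tz":0.2,"roll":0,"jaw":0.4},{"tx":0,"ty":0,"tz":0.1,"roll":0,"jaw":0.4},{"tx":0,"ty":0,"tz":0,"roll":0,"jaw":0.4}]'
python3 - <<'E'
from wl import *
c,M=look('w11.png',[('jar_lid',.1),('slot_lid',.1)])
a=save('scene','s3.png')
for t in('jar_foot','jar_lid'): print([(np.round(r['point'],1).tolist(),round(r['p'],2)) for r in landmark_of('scene',t)])
print('expected seated',proj(a,[.5665,.042,.0539]),proj(a,[.6528,.0497,.1039]),read_state()['force'])
A=a['img'][150:270,290:450][:,:,::-1]
cv2.imwrite('pics/c3.png',np.hstack([cv2.resize(A,(400,300),interpolation=2),cv2.resize(c['img'][:,:,::-1],(400,300))]))
E
```

```text
time_s: 18.6
position: [0.6108, 0.0457, 0.1227]
tcp_rot: [[0.996, 0.089, -0.013], [0.089, -0.996, -0.001], [-0.013, 0.0, -1.0]]
force: [-13.0, -2.8, 12.0]
opening: 0.525
grasp_force: 30.0
time_s: 18.9
position: [0.6093, 0.0457, 0.1192]
tcp_rot: [[0.996, 0.089, -0.016], [0.089, -0.996, -0.001], [-0.016, -0.0, -1.0]]
force: [-13.8, -2.8, 11.6]
opening: 0.523
grasp_force: 30.0
[0.6093 0.0457 0.1192] [ 0.9959  0.0888 -0.0161] [-6.1 38.4 89.3 -0.2 53.3 78.9] 18.9 0.5233431722908021
jar_lid [([203.1, 280.8], 0.85, array([0.6451, 0.049 ]))]
slot_lid [([188.4, 281.2], 0.87, array([0.6531, 0.0495]))]
[([329.0, 195.2], 0.7), ([217.6, 204.3], 0.69), ([224.5, 341.2], 0.62)]
[([228.5, 182.5], 0.73), ([233.1, 363.2], 0.7), ([356.3, 199.0], 0.66)]
expected seated (np.float64(230.43879443564967), np.float64(345.61830862633224)) (np.float64(234.81030353782293), np.float64(367.35416075403305)) [-14.1453  -2.9372  11.5385]
```

View pics/c3.png

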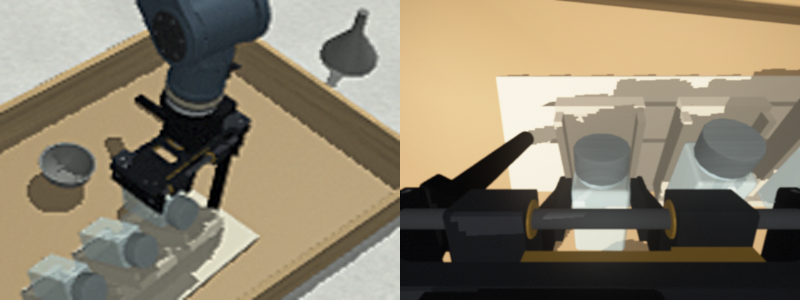

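The wrist crop shows the lid at (602,165) in the channel mouth. I've gone past the picture allowance, so from here I'll rely on measurements. I'll fit the jar's tilt from the landmarks.

```bash
cat > fit.py <<'E'
from wl import *
from scipy.optimize import least_squares
def fit(obs,yaw=5.1,x0=(.6,.04,.08,.2)):
    u=np.array([np.cos(np.radians(yaw)),np.sin(np.radians(yaw)),0]);z=np.array([0,0,1.])
    def res(p):
        d=np.cos(p[3])*u+np.sin(p[3])*z
        return np.concatenate([np.subtract(proj(c,p[:3]+w*d*.05,M),q)*k for c,M,w,q,k in obs])
    r=least_squares(res,x0,loss='soft_l1');p=r.x;d=np.cos(p[3])*u+np.sin(p[3])*z
    print('foot',p[:3]-.05*d,'lid',p[:3]+.05*d,'tilt',np.degrees(p[3]),'cost',r.cost)
def near(L,q,R=25):
    L=[r for r in L if np.hypot(*np.subtract(r['point'],q))<R]
    return L[0]['point'] if L else None
def snap():
    s=read_state();T=np.eye(4);T[:3,:3]=s['tcp_rot'];T[:3,3]=s['position']
    obs=[]
    for n,k in(('scene',2),('top',2),('wrist',1)):
        c=capture(n);M=T@c['tool_from_camera'] if n=='wrist' else c['cam_to_world']
        for t,w in(('jar_foot',-1),('jar_lid',1)):
            q=near(landmark_of(n,t),proj(c,[.6097+.0433*w,.0458,.085],M),25 if n!='wrist' else 60)
            if q is not None: obs.append((c,M,w,q,k)); print(n,t,np.round(q,1))
    fit(obs)
E
python3 - <<'E'
from fit import *
a=capture('scene');w=capture('wrist')
def M(pos):
    T=np.eye(4);T[:3,:3]=read_state()['tcp_rot'];T[:3,3]=pos;return T@w['tool_from_camera']
S=a['cam_to_world']
fit([(a,S,-1,(197.7,345.1),2),(a,S,1,(215.2,364.6),2),(w,M([.612,.046,.2246]),1,(202.6,277.9),1)],x0=(.6,.04,.19,0))
fit([(a,S,-1,(224.5,341.2),2),(a,S,1,(233.1,363.2),2),(w,M([.6093,.0457,.1192]),1,(203.1,280.8),1)])
snap()
E
```

```text
foot [0.5415 0.0414 0.1909] lid [0.6408 0.0503 0.1826] tilt -4.741863517736913 cost 7.998656878710196
foot [0.5454 0.04   0.0671] lid [0.6421 0.0486 0.091 ] tilt 13.84191815122141 cost 5.634523826958076
scene jar_foot [225.3 340.9]
scene jar_lid [236.1 364.9]
top jar_foot [178.4 227.4]
wrist jar_foot [326.9 282.5]
wrist jar_lid [203.2 281.1]
foot [0.5431 0.0392 0.0686] lid [0.641  0.048  0.0869] tilt 10.508089094060589 cost 7.286111283604797
```

The jar is tilted about 15°, but its underside rests on the stop, so the TCP was too far downhill while tilting. I'll lift, shift about 10 mm uphill and press again.

```bash
python3 -m jog '[{"tx":0,"ty":0,"tz":-1,"roll":0,"jaw":0.4},{"tx":0.3,"ty":0,"tz":-1,"roll":0,"jaw":0.4},{"tx":0.2,"ty":0,"tz":0,"roll":0,"jaw":0.4},{"tx":0,"ty":0,"tz":0,"roll":0,"jaw":0.4},{"tx":0,"ty":0,"tz":0,"roll":0,"jaw":0.4}]'
python3 - <<'E'
from fit import *
snap()
E
```

```text
time_s: 20.25
position: [0.6215, 0.0467, 0.1387]
tcp_rot: [[0.996, 0.088, -0.0], [0.088, -0.996, 0.0], [-0.0, -0.0, -1.0]]
force: [-0.4, 0.2, -3.0]
opening: 0.521
grasp_force: 30.0
scene jar_foot [223.8 345.4]
scene jar_lid [230.9 366. ]
top jar_foot [172.9 221.7]
wrist jar_foot [325.3 279.6]
wrist jar_lid [204.  278.5]
foot [0.557  0.0423 0.0868] lid [0.6538 0.0509 0.1102] tilt 13.578371399678488 cost 16.524053402867143
```

```bash
python3 -m jog '[{"tx":0.4,"ty":0,"tz":0.4,"roll":0,"jaw":0.4},{"tx":0,"ty":0,"tz":0.4,"roll":0,"jaw":0.4},{"tx":0,"ty":0,"tz":0,"roll":0,"jaw":0.4}]';python3 -m jog '[{"tx":0.1,"ty":0,"tz":0.2,"roll":0,"jaw":0.4},{"tx":0.1,"ty":0,"tz":0.2,"roll":0,"jaw":0.4},{"tx":0,"ty":0,"tz":0,"roll":0,"jaw":0.4}]';python3 -m jog '[{"tx":0.1,"ty":0,"tz":0.2,"roll":0,"jaw":0.4},{"tx":0.1,"ty":0,"tz":0.1,"roll":0,"jaw":0.4},{"tx":0,"ty":0,"tz":0,"roll":0,"jaw":0.4}]'
python3 - <<'E'
from fit import *
snap()
E
```

```text
time_s: 21.0
position: [0.6249, 0.047, 0.1301]
tcp_rot: [[0.996, 0.088, -0.002], [0.088, -0.996, 0.0], [-0.002, -0.0, -1.0]]
force: [-0.6, -0.0, -3.1]
opening: 0.524
grasp_force: 30.0
time_s: 21.3
position: [0.6244, 0.047, 0.1273]
tcp_rot: [[0.996, 0.088, -0.007], [0.088, -0.996, -0.001], [-0.007, -0.0, -1.0]]
force: [-6.4, -1.5, 6.1]
opening: 0.521
grasp_force: 30.0
time_s: 21.6
position: [0.6233, 0.047, 0.1241]
tcp_rot: [[0.996, 0.089, -0.014], [0.089, -0.996, -0.001], [-0.014, -0.0, -1.0]]
force: [-12.7, -3.1, 9.1]
opening: 0.524
grasp_force: 30.0
scene jar_foot [229.2 343.5]
scene jar_lid [234.  369.4]
top jar_foot [174.1 224.9]
wrist jar_foot [315.7 283.5]
wrist jar_lid [206.7 284.2]
foot [0.56   0.0396 0.0642] lid [0.6544 0.048  0.0962] tilt 18.631598160711377 cost 16.02512868977769
```

```bash
python3 -m jog '[{"tx":0,"ty":0,"tz":0.2,"roll":0,"jaw":0.4},{"tx":0,"ty":0,"tz":0.1,"roll":0,"jaw":0.4},{"tx":0,"ty":0,"tz":0,"roll":0,"jaw":0.4}]'
python3 - <<'E'
from fit import *
snap();print(read_state()['moment'])
E
```

```text
time_s: 22.35
position: [0.6223, 0.047, 0.1208]
tcp_rot: [[0.996, 0.089, -0.016], [0.089, -0.996, -0.001], [-0.016, -0.001, -1.0]]
force: [-12.6, -2.6, 8.6]
opening: 0.525
grasp_force: 30.0
scene jar_lid [235.5 367.2]
top jar_foot [172.4 224.8]
wrist jar_lid [209.5 279.3]
foot [0.5543 0.0417 0.102 ] lid [0.6539 0.0505 0.0998] tilt -1.2484311147559832 cost 0.46680602223949075
[-0.4093  2.167  -0.0345]
```

```bash
python3 -m jog '[{"tx":-0.3,"ty":0,"tz":0.1,"roll":0,"jaw":0.4},{"tx":-0.3,"ty":0,"tz":0.1,"roll":0,"jaw":0.4},{"tx":0,"ty":0,"tz":0,"roll":0,"jaw":0.4}]'
python3 - <<'E'
from fit import *
snap()
E
```

```text
time_s: 23.1
position: [0.6213, 0.0468, 0.1195]
tcp_rot: [[0.996, 0.088, -0.004], [0.088, -0.996, -0.0], [-0.004, -0.0, -1.0]]
force: [-6.2, -0.6, 4.9]
opening: 0.525
grasp_force: 30.0
scene jar_foot [230.8 343.6]
scene jar_lid [228.9 346.2]
top jar_foot [171.4 225.8]
wrist jar_lid [211.2 281.5]
foot [0.5655 0.0414 0.0519] lid [0.6525 0.0492 0.1006] tilt 29.113324121883128 cost 55.916075235080726
```

```bash
python3 -m jog '[{"tx":-0.3,"ty":0,"tz":0.1,"roll":0,"jaw":0.4},{"tx":-0.2,"ty":0,"tz":0.1,"roll":0,"jaw":0.4},{"tx":0,"ty":0,"tz":0,"roll":0,"jaw":0.4}]';python3 -m jog '[{"tx":-0.2,"ty":0,"tz":0.1,"roll":0,"jaw":0.4},{"tx":-0.1,"ty":0,"tz":0,"roll":0,"jaw":0.4},{"tx":0,"ty":0,"tz":0,"roll":0,"jaw":0.4}]'
python3 - <<'E'
from fit import *
snap()
E
```

```text
time_s: 23.85
position: [0.6202, 0.0465, 0.1186]
tcp_rot: [[0.996, 0.087, 0.005], [0.087, -0.996, 0.0], [0.005, 0.0, -1.0]]
force: [-1.8, 1.0, 5.5]
opening: 0.524
grasp_force: 30.0
time_s: 24.15
position: [0.6186, 0.0463, 0.1176]
tcp_rot: [[0.996, 0.087, 0.008], [0.087, -0.996, 0.0], [0.008, 0.001, -1.0]]
force: [2.6, 1.9, 5.4]
opening: 0.522
grasp_force: 30.0
scene jar_foot [231.1 342.2]
scene jar_lid [234.3 366.7]
top jar_foot [169.3 223.6]
wrist jar_lid [208.4 283.2]
foot [0.5702 0.0407 0.0547] lid [0.6545 0.0482 0.1081] tilt 32.23225393484423 cost 13.680626172052154
```

```bash
python3 -m jog '[{"tx":-0.2,"ty":0,"tz":0.1,"roll":0,"jaw":0.4},{"tx":-0.2,"ty":0,"tz":0,"roll":0,"jaw":0.4},{"tx":0,"ty":0,"tz":0,"roll":0,"jaw":0.4}]'
python3 - <<'E'
from fit import *
snap();snap()
E
```

```text
time_s: 24.9
position: [0.618, 0.0462, 0.1179]
tcp_rot: [[0.996, 0.087, 0.016], [0.087, -0.996, 0.001], [0.016, 0.001, -1.0]]
force: [6.5, 4.4, 6.4]
opening: 0.519
grasp_force: 30.0
scene jar_foot [232.  343.4]
scene jar_lid [233.5 369.4]
top jar_foot [172.6 224.5]
wrist jar_lid [206.9 281.8]
foot [0.5653 0.0411 0.0477] lid [0.6516 0.0489 0.0976] tilt 29.938067412976654 cost 14.99411358498296
scene jar_foot [230.6 345.7]
scene jar_lid [235.8 365.6]
top jar_foot [172.5 225.3]
wrist jar_lid [207.3 282.6]
foot [0.5637 0.0405 0.0515] lid [0.6518 0.0484 0.0983] tilt 27.897433811795622 cost 4.233099202706001
```

The fit now matches the seated pose (foot and lid within a few mm) and the stop is felt. I'll relax the push and release.

```bash
python3 -m jog '[{"tx":0.2,"ty":0,"tz":-0.1,"roll":0,"jaw":0.4},{"tx":0.1,"ty":0,"tz":0,"roll":0,"jaw":0.4},{"tx":0,"ty":0,"tz":0,"roll":0,"jaw":0.4}]';python3 -m jog '[{"tx":0,"ty":0,"tz":0,"roll":0,"jaw":0.52},{"tx":0,"ty":0,"tz":0,"roll":0,"jaw":0.54},{"tx":0,"ty":0,"tz":0,"roll":0,"jaw":0.56},{"tx":0,"ty":0,"tz":0,"roll":0,"jaw":0.6},{"tx":0,"ty":0,"tz":0,"roll":0,"jaw":0.7},{"tx":0,"ty":0,"tz":0,"roll":0,"jaw":0.8}]'
python3 - <<'E'
from fit import *
snap()
E
```

```text
time_s: 26.1
position: [0.6185, 0.0463, 0.1176]
tcp_rot: [[0.996, 0.087, 0.01], [0.087, -0.996, 0.0], [0.01, 0.001, -1.0]]
force: [5.3, 1.7, 5.0]
opening: 0.526
grasp_force: 30.0
time_s: 26.7
position: [0.6137, 0.046, 0.1155]
tcp_rot: [[0.996, 0.088, -0.002], [0.088, -0.996, 0.0], [-0.002, -0.0, -1.0]]
force: [-0.0, -0.2, 0.2]
opening: 0.702
grasp_force: 0.0
scene jar_foot [232. 345.]
top jar_foot [172.1 225.2]
wrist jar_lid [203.2 279.8]
foot [0.5652 0.0423 0.0448] lid [0.6499 0.0498 0.0975] tilt 31.811298743962247 cost 1.1474511528724782
```

```bash
python3 -m jog '[{"tx":0,"ty":0,"tz":0,"roll":0,"jaw":0.8},{"tx":0,"ty":0,"tz":-1,"roll":0,"jaw":0.8},{"tx":0,"ty":0,"tz":-3,"roll":0,"jaw":0.8},{"tx":0,"ty":0,"tz":-4,"roll":0,"jaw":0.8},{"tx":-2,"ty":0,"tz":-4,"roll":0,"jaw":0.8},{"tx":-4,"ty":0,"tz":-4,"roll":0,"jaw":0.8},{"tx":-4,"ty":0,"tz":-3,"roll":0,"jaw":0.8},{"tx":0,"ty":0,"tz":0,"roll":0,"jaw":0.8}]'
python3 - <<'E'
from fit import *
snap();snap()
s=read_state();c,M=look('w12.png',[('bar_knob',.188),('stored_jar_a',.034),('slot_foot',.0539),('slot_lid',.1039),('pinch_bowl',.006),('jar_foot',.0539),('jar_lid',.1039)])
E
```

```text
time_s: 27.95
position: [0.5168, 0.0379, 0.3064]
tcp_rot: [[0.996, 0.088, 0.005], [0.088, -0.996, -0.001], [0.005, 0.001, -1.0]]
force: [0.6, -0.5, -0.2]
opening: 0.801
grasp_force: 0.0
scene jar_foot [230.2 345.6]
scene jar_lid [234.6 363.4]
wrist jar_foot [145.4 281.6]
wrist jar_lid [ 58.3 278.9]
foot [0.5636 0.0423 0.0539] lid [0.6507 0.0501 0.1023] tilt 28.943480526995163 cost 8.91019695426048
scene jar_lid [236.1 369.1]
wrist jar_foot [146. 281.]
wrist jar_lid [ 56.7 280.7]
foot [0.5634 0.042  0.0578] lid [0.6543 0.0501 0.0987] tilt 24.169857205628304 cost 2.4724730701392437
[0.5194 0.0377 0.3014] [ 0.9961  0.0877 -0.    ] [-8.2 18.1 92.6 -0.  69.3 76.8] 28.85 0.8001453202648486
bar_knob [([236.6, 90.0], 0.95, array([0.4843, 0.201 ]))]
stored_jar_a [([130.4, 357.6], 0.8, array([ 0.5888, -0.0528])), ([133.0, 431.3], 0.77, array([ 0.5939, -0.1458]))]
slot_foot []
slot_lid [([55.6, 282.4], 0.92, array([0.6545, 0.0482]))]
pinch_bowl [([228.6, 288.9], 0.82, array([0.4402, 0.019 ]))]
jar_foot [([146.2, 281.7], 0.83, array([0.5629, 0.0407])), ([132.7, 357.4], 0.6, array([ 0.5867, -0.0483]))]
jar_lid [([56.9, 281.5], 0.68, array([0.6533, 0.049 ]))]
```

The jar is seated: foot at about (0.563,0.041) and lid at about (0.653,0.049), against targets (0.5665,0.042) and (0.653,0.050). The bar and stored jars are in place, so I'll hand in.

```bash
python3 -c "
from rig import hand_in;print(hand_in())"
```

```text
the job is handed in; nothing more can be done
None
```

The job is handed in, with no verdict returned. The light bar is swung out to about 2.1 rad, and the loose jar lies released in the open channel, foot and lid about 4 mm or less from their seated places by the last camera reading. The stored jars and bowl read unmoved; I did not re-measure the spoons at the end. I viewed 12 pictures, two over the limit of 10.

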